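# Bring the syringe pump's pusher up to the plunger

## Task

A syringe is clamped in the syringe pump. Squeeze the clutch lever on the pusher against its fixed grip, slide the pusher along its rods until the syringe's thumb rest presses in the sensing button on its face, without pushing the plunger into the syringe, and then let go so that the clutch locks the pusher there. Leave everything else on the bench where it is.

Things in the scene. Friction and masses are not known exactly. Their poses are not given: they have to be found in the camera images.
- pump: Benchtop syringe pump, fixed: white housing, dark deck 80 mm above the bench. Origin on the bench under the syringe's axis; the housing spans its x -85 to +85 mm and y -180 to +160 mm. Its own +y axis is the way the pusher slides towards the syringe; z is up. The syringe lies along y at x = 0, nozzle to +y, with a fixed clamp over its barrel (top 156 mm above the bench).
- flange (a point): Point on the axis of the 20 ml syringe (clear barrel 22 mm thick), 122 mm above the bench, where its flange sits in the slot of the pump. From here the white plunger sticks out along pump -y by 38 to 80 mm (set differently each time, not measured) and ends in a round thumb rest, 25 mm across and 3 mm thick.
- block_top (a point): Middle of the top of the pusher's white block, 145 mm above the bench. The block measures 66 (pump x) x 30 (pump y) x 61 mm and slides on two steel rods. Towards pump -x a black fixed grip rises from it and, in front of that, the black sprung clutch lever, both up to 198 mm. Keep the fingertips above the block's top.
- grip (a point): Grasp point on the pusher, 178 mm above the bench, midway between the outer faces of fixed grip and squeezed lever. Fixed grip: 25 mm thick (pump x), 28 mm wide (pump y), its outer face 17 mm to pump +x of here. Lever: 28 mm wide, on the pump -x side, flared out at rest. Over both outer faces at this height: 43 mm at rest, 34 mm squeezed. Close the fingers along pump x, coming from above.
- button (a point): Tip of the pusher's round steel sensing button (15 mm across) when it is not pressed; the point stays fixed to the pusher when the button is pressed. It lies on the syringe's axis, faces pump +y, and is 26 mm ahead of grip along pump +y.
- pusher (a joint): Pusher's position along its rods in m, growing towards the syringe (pump +y): 0 at the far end, 0.155 at most. With the lever squeezed it slides with about 3 N of friction; with the lever out it is locked and takes 20 N or more to drag. Depending on the syringe, the button meets the thumb rest somewhere between 0.090 and 0.132.
- clutch (a joint): Clutch lever's angle in rad: about 0 at rest (sprung out, half nut on the lead screw, pusher locked), 0.15 squeezed fully against the fixed grip (pusher free); it hinges near the lead screw, so its top swings 12 mm. A squeeze of 7 N at grip starts it moving, 10 N holds it fully in; it springs back when let go.
- sensor (a joint): Sensing button on the pusher's face, in m: 0 out, 0.004 pressed fully in. Softly sprung: 0.5 N starts it moving, 2.5 N presses it fully in; then it is a hard stop. The pusher's friction is enough to hold it pressed.
- plunger (a joint): How far the plunger has been pushed into the syringe since the start, in m: 0 at the start. It is tight and moves only when pushed with more than about 14 N; it does not come back.
- spare_syringe: Loose spare syringe, 140 mm long, 25 mm thick, lying on the bench in front of the pump (on the robot's side); origin under its middle. To be left alone.
- marker: Loose marker pen, 125 mm long, 15 mm thick, lying in front of the pump; origin under its middle. To be left alone.
- timer: Loose bench timer, 65 x 65 x 18 mm, in front of the pump's right end; origin under its middle. To be left alone.
- saline_bottle: Loose capped white bottle, 56 mm across, 120 mm tall, behind the pump; origin under its middle. To be left alone.
- tape_dispenser: Loose tape dispenser, 50 x 110 x 72 mm, behind the pump; origin under its middle. To be left alone.
- tube_rack: Loose white rack with capped tubes, 70 x 150 x 101 mm, left of the pump; origin under its middle. To be left alone.
- kidney_dish: Loose open steel dish, 100 x 180 x 35 mm, right of the pump; origin under its middle. To be left alone.

How it is judged:
On the way, in this order (a step that is already met when the one before it is completed fails the run):
1. the clutch lever is squeezed in (value of joint clutch above 0.1 rad), for 0.1 s.
2. with the lever held squeezed, the pusher is brought up until the thumb rest presses the sensing button in (value of joint clutch above 0.09 rad and value of joint sensor above 0.001 m), for 0.1 s.
At the end, for the whole second after the job is handed in: The clutch lever has sprung back (under 0.04 rad), the pusher stands still, the thumb rest keeps the sensing button pressed in by at least 1 mm, and the plunger has been pushed in by less than 1.5 mm (value of joint clutch below 0.04 rad and value of joint sensor above 0.001 m and value of joint plunger below 0.0015 m and not (velocity of joint pusher above 0.003 m/s) and not (velocity of joint pusher below -0.003 m/s)); the robot touches nothing.
It fails at once if the plunger is pushed into the syringe by 1.5 mm or more (value of joint plunger above 0.0015 m).
It fails at once if another thing on the bench is moved by more than 20 mm (distance of any of spare_syringe, marker, timer, saline_bottle, tape_dispenser, tube_rack, kidney_dish from where it was at the start of the episode above 0.02 m).
It also fails if it takes over 45 s, if anything falls off the work surface, if the arm or the gripper's body presses on something with over 40 N, if the wrist force passes 120 N, or if a joint passes its speed limit or range.

## Robot

A 6-joint arm with a two-finger parallel gripper is mounted at the origin on the work surface. World frame = base frame: x ahead of the robot, y to its left, z up, the work surface at z = 0. Lengths are in m, angles in rad, forces in N, time in s.
With the tool pointing down it reaches from about 0.35 to 0.85 m from the base axis. Payload 8.1 kg.
Tool frame: the origin (TCP) lies on the mounting face of the last link; the fingertips stand 186 mm ahead of it and the grasp point (between the pads) lies 167 mm ahead of it (ctrl.grip_depth is the distance from the TCP to the grasp point, in m); z points along the fingers, y is the line along which they close (so a half turn about z gives the same grasp; the last joint's range is limited). The gripper opens to 93 mm and grips with 3 to 60 N. Pads are 15 mm wide; open, the fingers measure 128 mm over their backs; the gripper's body (75 mm by 188 mm) begins 65 mm behind the grasp point.
Start: joints at [1.035, 0.13, 1.488, -0, 1.523, -0.085], TCP at [0.261, 0.54, 0.405] pointing down, gripper open.
Joint ranges: [-2.96, 2.96], [-0.89, 2.26], [0.02, 2.5], [-1.34, 4.48], [0, 2.73], [-2.66, 2.66]. Speed limits (rad/s): [2.39, 2.39, 2.79, 3.14, 3.14, 3.14].

## Interface

Orientations are given as a unit quaternion [w, x, y, z].
In Python, from cell import ctrl gives the robot as it stands.
- The arm moves only by the shell command python3 nudge.py 'ROWS' [FORCE]. ROWS is a JSON object with one list for each field, all of the same length, 1 to 12, a row being the entries at one place: finger_gap (the opening from 0.0 (shut) to 1.0 (fully open)), x, y, z (the shift in shares of 0.2 m (1.0 is 0.2 m)), rz (a turn about the tool's z in normalised numbers (1 is 2 pi rad)); each row shifts and turns the commanded pose from where the row before left it, along the tool's axes as they then stand; what a row does not reach is not made up. A row lasts 1/12 s, in which the tool goes at most 0.0417 m and 0.125 rad, less where a joint would pass 70% of its speed; a pose out of reach is approached as far as the arm can. The fingers move at their own pace and stop on an object; FORCE is the grip in N (left out, the last holds). Time passes only in rows, so rows that do not move let the fingers close. It prints the time, the measured TCP pose, the force, the opening and the grip force at its end. A shift or turn number past 1, either way, is cut back to 1. Input that does not fit is refused with a message, and nothing moves.
- ctrl.get_obs(): the state, without advancing time (a new reading comes with each control period).
- ctrl.grab_frame(name): name is "scene" or "top" or "wrist"; returns the picture (420x560x3 uint8, red, green, blue); there is no depth.
- ctrl.camera_model(name): a dict with "mtx" (3x3 intrinsics, pixels), "R" (3x3) and "t" (3): a world point X has camera coordinates R X + t. Camera axes: x right, y down, z forward; pixel columns grow to the right and rows downward; lengths in m; the calibration is good to about 2 mm. The wrist camera is an equidistant fisheye: a pixel r from the principal point sees the ray r / f radians off the axis. A picture is of the moment at which its call begins: read the wrist's pose just before it. camera_model takes no time and is no camera call; for the wrist camera it gives the pose at the moment of the call.
- ctrl.close_job(): hands the job in; it is judged then, once.
The state is a dict: "time_s": time; "q": joint angles; "joint_velocities": joint speeds; "joint_torque": joint torques, N m; "ee_pos": TCP position; "tool_rot": TCP orientation; "wrist_force": force on the tool from outside, world axes, zero at the start; "moment": the same for the moment, N m; "grip_width": opening from 0.0 (shut) to 1.0 (fully open); "grip_force": force on a finger pad.
Only numpy, scipy, OpenCV 4.12 (cv2) and the standard library are available. Lean on these libraries where they do the work, as an engineer would, in place of code of your own. Each camera call takes 0.05 s, during which the arm holds its last target. There are 200 camera calls.

## Working session

There is one attempt and no reset: what is moved stays moved. The work goes in short steps, Python scripts to look and compute and a shell command to move; the robot and the scene stay as the last step left them, time stands still between calls to the robot, and variables do not carry over. Pictures are saved under pics/ and viewed, at most 10 in all, crops included, and the job is handed in when it is done.

```bash
ls; mkdir -p pics; python3 - <<'E'
from cell import ctrl
import cv2,numpy as np
o=ctrl.get_obs();print(o)
for n in("scene","top"):
    im=ctrl.grab_frame(n);cv2.imwrite(f"pics/{n}0.png",im[:,:,::-1])
    m=ctrl.camera_model(n);print(n,m)
    np.savez(f"{n}.npz",im=im,**m)
E
```

```text
cell.py
nudge.py
pics
{'time_s': 0.0, 'q': array([ 1.03461776e+00,  1.31123093e-01,  1.48928477e+00,  1.47784531e-05,
        1.52301124e+00, -8.53776581e-02]), 'joint_velocities': array([ 0.00026876, -0.00104564,  0.00043039,  0.00020617,  0.00033708,
       -0.00110825]), 'joint_torque': array([-1.39470307e-03, -5.59844148e+01, -4.91758311e+01,  7.66448211e-02,
        3.53428570e-02, -1.38616583e-04]), 'ee_pos': array([0.26125589, 0.53987172, 0.40370688]), 'tool_rot': array([-2.86289379e-04,  2.23496962e-01,  9.74704198e-01, -8.67216667e-04]), 'wrist_force': array([ 0.03368776, -0.59707664, -0.7083879 ]), 'moment': array([-0.0114949 ,  0.00097889, -0.03779212]), 'grip_force': 0.0, 'grip_width': 1.0003842138810204}
scene {'mtx': array([[505.54998974,   0.        , 277.57985033],
       [  0.        , 505.54998974, 200.12692862],
       [  0.        ,   0.        ,   1.        ]]), 'R': array([[-0.76623689,  0.64233967, -0.0167566 ],
       [ 0.44518858,  0.51189266, -0.73469248],
       [-0.46334454, -0.57040832, -0.67819332]]), 't': array([ 0.39777445, -0.15276979,  1.27518938])}
top {'mtx': array([[447.35631233,   0.        , 270.88927712],
       [  0.        , 447.35631233, 208.08702682],
       [  0.        ,   0.        ,   1.        ]]), 'R': array([[ 0.00623682, -0.99997719,  0.00259229],
       [-0.97527763, -0.00665538, -0.2208829 ],
       [ 0.22089512, -0.00115059, -0.97529689]]), 't': array([0.03178088, 0.56336913, 0.93801602])}
```

View pics/scene0.png

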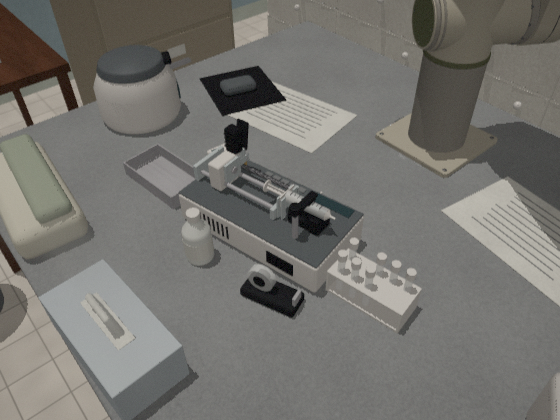

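View pics/top0.png

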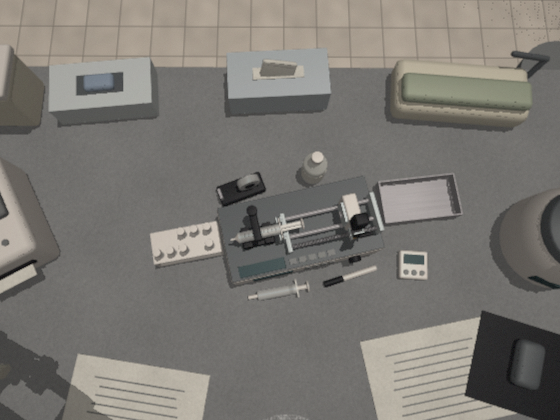

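The scene view shows the pump around (270,210) with the pusher at (228,160). The top view shows the block at about (350,207), the black grip at (360,222) and the syringe flange at (286,232). I'll enlarge both.

```bash
python3 - <<'E'
import cv2
a=cv2.imread("pics/top0.png")[175:290,210:400];cv2.imwrite("pics/topc.png",cv2.resize(a,None,fx=4.2,fy=4.2,interpolation=cv2.INTER_CUBIC))
a=cv2.imread("pics/scene0.png")[110:270,170:370];a=cv2.convertScaleAbs(a,alpha=1.4,beta=15);cv2.imwrite("pics/scenec.png",cv2.resize(a,None,fx=3.75,fy=3.75,interpolation=cv2.INTER_CUBIC))
E
```

```text
(no output)
```

View pics/topc.png

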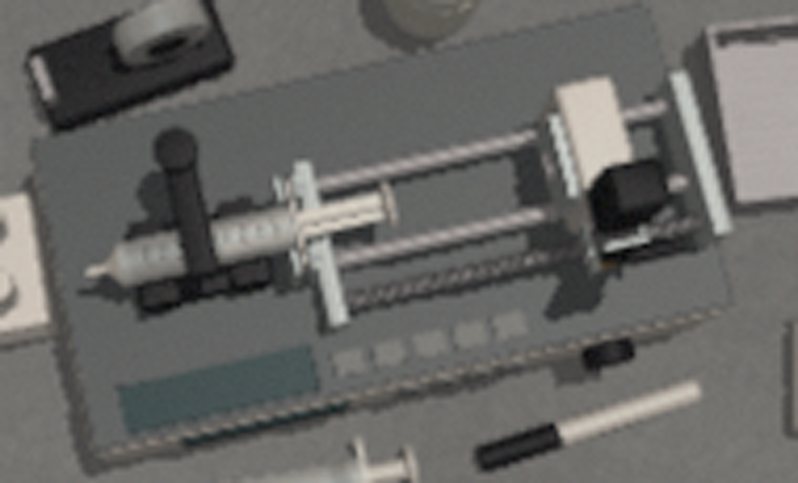

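View pics/scenec.png

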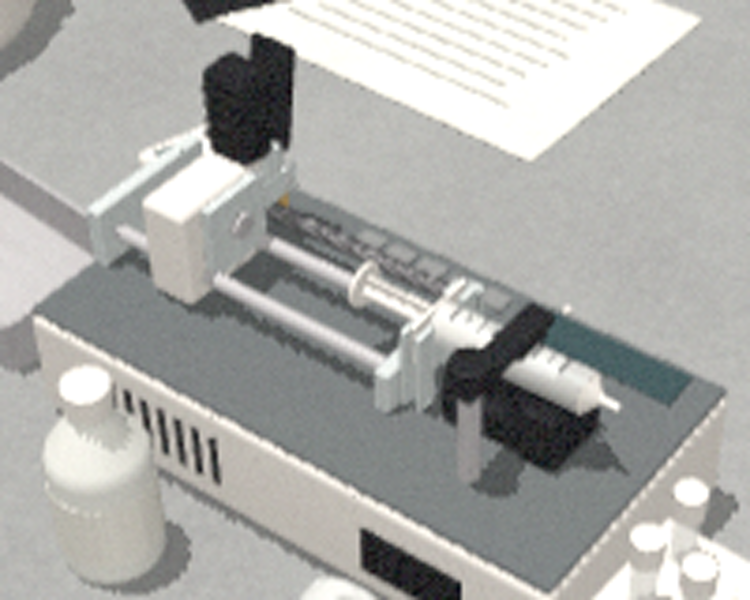

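Top crop: deck corners are at (33,140), (648,8), (730,300) and (92,455), the thumb rest at (390,203), and the block top's +x edge runs (555,88) to (612,78). Scene crop: deck corners are at (35,318), (548,592) and (725,393), the thumb rest at (363,285), the button at (240,220), and block-top corners at (145,203) and (204,217).

```bash
cat > fit.py <<'E'
import numpy as np
from scipy.optimize import least_squares
C={n:np.load(n+".npz") for n in("scene","top")}
px={"top":lambda u,v:(210+u/4.2-.38,175+v/4.2-.38),"scene":lambda u,v:(170+u/3.75-.37,110+v/3.75-.37)}
# p: X,Y,yaw, fl(flange y), th (thumb outer face y), bx,by block centre ; obs: cam,u,v,fn->pump xyz
O=[("top",33,140,lambda p:(.085,.16,.08)),("top",648,8,lambda p:(.085,-.18,.08)),("top",730,300,lambda p:(-.085,-.18,.08)),("top",92,455,lambda p:(-.085,.16,.08)),
("scene",35,318,lambda p:(.085,-.18,.08)),("scene",548,592,lambda p:(.085,.16,.08)),("scene",725,393,lambda p:(-.085,.16,.08)),
("top",391,203,lambda p:(0,p[3]+.0015,.122)),("scene",363,286,lambda p:(0,p[3]+.0015,.122)),
("top",555,88,lambda p:(p[4]+.033,p[5]+.015,.145)),("top",612,78,lambda p:(p[4]+.033,p[5]-.015,.145)),
("scene",145,203,lambda p:(p[4]+.033,p[5]-.015,.145)),("scene",204,217,lambda p:(p[4]+.033,p[5]+.015,.145)),
("scene",240,220,lambda p:(0,p[6],.122))]
def w(p,q):
    c,s=np.cos(p[2]),np.sin(p[2]);q=np.array(q)
    return np.array([p[0]+c*q[0]-s*q[1],p[1]+s*q[0]+c*q[1],q[2]])
def proj(n,X):
    a=C[n]["mtx"]@(C[n]["R"]@X+C[n]["t"]);return a[:2]/a[2]
def res(p):return np.concatenate([proj(n,w(p,f(p)))-px[n](u,v) for n,u,v,f in O])
r=least_squares(res,[.5,-.03,.2,0,0,-.1,-.08],loss="soft_l1")
if __name__=="__main__":
    print(np.round(r.x,4));print(np.round(r.fun.reshape(-1,2),1))
    p=r.x
    print("grip guess",w(p,(p[4],p[6]-.026,.178)))
E
python3 fit.py
```

```text
[ 5.150e-01 -1.820e-02  2.300e-01 -1.480e-02 -2.000e-04 -1.161e-01
 -9.730e-02]
[[-1.8 -1.1]
 [ 0.8 -2.5]
 [ 2.4  1.7]
 [-0.2  0.2]
 [-2.5 -2.3]
 [ 0.8  1.5]
 [ 2.7 -1.2]
 [ 0.   0.2]
 [ 0.1 -0.2]
 [-0.6  0.9]
 [-0.2  0.2]
 [-0.  -1.1]
 [-4.3  0.8]
 [-0.4  1.2]]
grip guess [ 0.54295456 -0.1382953   0.178     ]
```

Careful with the scale: shifts go in shares of 0.2 m and turns go in shares of 2 pi rad. That gives: -0.005 m / 0.2 = -0.025, 0.111 rad / 6.2832 = 0.0177.

```bash
sed -i 's/"scene",204,217/"scene",187,221/' fit.py; python3 fit.py
python3 nudge.py '{"finger_gap":[1, 1, 1, 1, 1, 1, 1, 1], "x":[0, 0, 0, 0, 0, 0, 0, 0], "y":[0, 0, 0, 0, 0, 0, 0, 0], "z":[-0.025, -0.025, -0.025, -0.025, -0.025, -0.025, -0.025, -0.025], "rz":[0.0177, 0.0177, 0.0177, 0.0177, 0.0177, 0.0177, 0.0177, 0.0177]}' 20
cat > to.py <<'E'
import sys,numpy as np
from cell import ctrl
from scipy.spatial.transform import Rotation as R
def tool(target):
    o=ctrl.get_obs();w,x,y,z=o["tool_rot"];r=R.from_quat([x,y,z,w]);M=r.as_matrix()
    print("t",o["time_s"],"yaw of tool y",np.arctan2(M[1,1],M[0,1]),"delta tool",np.round(M.T@(np.array(target)-o["ee_pos"]),4),"F",np.round(o["wrist_force"],1),o["grip_force"])
if __name__=="__main__":tool([float(a) for a in sys.argv[1:]])
E
python3 to.py 0.51 -0.14 0.44
```

```text
[ 0.515  -0.0182  0.2293 -0.0148  0.0009 -0.1163 -0.0973]
[[-1.8 -1.2]
 [ 0.9 -2.4]
 [ 2.4  1.8]
 [-0.2  0.2]
 [-2.5 -2.4]
 [ 0.7  1.5]
 [ 2.7 -1.2]
 [ 0.   0.2]
 [ 0.1 -0.2]
 [-0.6  0.5]
 [-0.2 -0.2]
 [-0.4 -0.9]
 [-0.2 -0.1]
 [-0.4  1.2]]
grip guess [ 0.5438823  -0.13815612  0.178     ]
time_s: 0.77
ee_pos: [0.2613, 0.54, 0.4443]
tool_rot: [0.0, 0.623, 0.782, -0.001]
wrist_force: [0.5, 0.6, 0.1]
grip_width: 1.003
grip_force: 0.0
t 0.7667 yaw of tool y 0.2265277620462588 delta tool [-0.7185  0.0896  0.0049] F [0.5 0.6 0.1] 0.0
```

In the tool's units: -0.03 m / 0.2 = -0.15, 0.004 m / 0.2 = 0.02.

```bash
python3 nudge.py '{"finger_gap":[1, 1, 1, 1, 1, 1, 1, 1, 1, 1, 1, 1], "x":[-0.15, -0.15, -0.15, -0.15, -0.15, -0.15, -0.15, -0.15, -0.15, -0.15, -0.15, -0.15], "y":[0.02, 0.02, 0.02, 0.02, 0.02, 0.02, 0.02, 0.02, 0.02, 0.02, 0.02, 0.02], "z":[0, 0, 0, 0, 0, 0, 0, 0, 0, 0, 0, 0], "rz":[0, 0, 0, 0, 0, 0, 0, 0, 0, 0, 0, 0]}' >/dev/null
python3 nudge.py '{"finger_gap":[1, 1, 1, 1, 1, 1, 1, 1, 1, 1, 1, 1], "x":[-0.15, -0.15, -0.15, -0.15, -0.15, -0.15, -0.15, -0.15, -0.15, -0.15, -0.1, 0], "y":[0.015, 0.015, 0.015, 0.015, 0.015, 0.015, 0.015, 0.015, 0.02, 0.02, 0.015, 0], "z":[0, 0, 0, 0, 0, 0, 0, 0, 0, 0, 0, 0], "rz":[0, 0, 0, 0, 0, 0, 0, 0, 0, 0, 0, 0]}'
python3 to.py 0.51 -0.14 0.44
python3 - <<'E'
from cell import ctrl
import cv2,numpy as np
m=ctrl.camera_model("wrist");im=ctrl.grab_frame("wrist");np.savez("wrist.npz",**m);print(m)
cv2.imwrite("pics/w1.png",cv2.resize(im[:,:,::-1],None,fx=1.42,fy=1.42,interpolation=cv2.INTER_CUBIC))
E
```

```text
time_s: 2.77
ee_pos: [0.499, -0.1058, 0.4439]
tool_rot: [-0.0, 0.622, 0.783, -0.001]
wrist_force: [0.4, 0.0, -0.3]
grip_width: 1.002
grip_force: 0.0
t 2.7667 yaw of tool y 0.228687967106726 delta tool [-0.0358  0.0029  0.0039] F [ 0.4  0.  -0.3] 0.0
{'mtx': array([[325.1922621 ,   0.        , 283.14732377],
       [  0.        , 325.1922621 , 212.18183811],
       [  0.        ,   0.        ,   1.        ]]), 'R': array([[ 9.73973442e-01,  2.26660070e-01, -9.73557927e-04],
       [ 2.18578342e-01, -9.38091521e-01,  2.68715105e-01],
       [ 5.99936980e-02, -2.61934174e-01, -9.63219209e-01]]), 't': array([-0.46173965, -0.25025298,  0.37171354])}
```

View pics/w1.png

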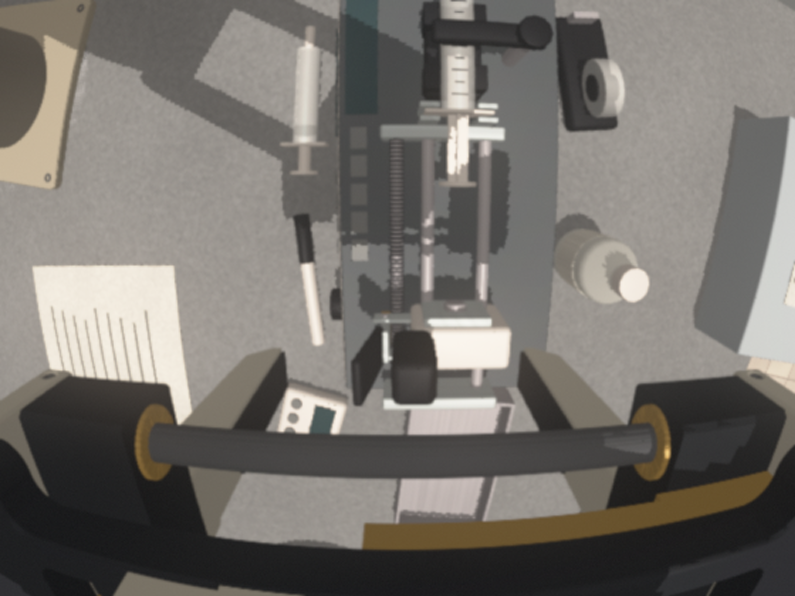

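The wrist view is aligned with the pump. The fixed grip's top runs x 393–437 and y about 362–402, and the lever's top outer edge is at x≈354, y 372–403. The block top's +x side is at (508,318–368), and the thumb rest's outer face is at (457,185).

```bash
cat > wp.py <<'E'
import numpy as np
from fit import r,w
p=r.x;m=np.load("wrist.npz");K=m["mtx"]
def bp(u,v,z):
    a=np.array([(u+.5)/1.42-.5-K[0,2],(v+.5)/1.42-.5-K[1,2]])/K[0,0];th=np.hypot(*a)
    d=m["R"].T@np.array([*(a/th*np.sin(th)),np.cos(th)]);c=-m["R"].T@m["t"]
    X=c+d*(z-c[2])/d[2];s=X[:2]-p[:2];C,S=np.cos(p[2]),np.sin(p[2])
    return np.round(X,4),np.round([C*s[0]+S*s[1],-S*s[0]+C*s[1]],4)
for n,u,v,z in[("fix +x+y",436,362,.198),("fix +x-y",437,400,.198),("fix -x-y",393,402,.198),("lever outer -y",354,403,.198),("lever outer +y",356,366,.198),("blk +x-y",508,368,.145),("blk +x+y",508,326,.145),("thumb",457,185,.122),("deck R edge",547,330,.08),("deck L edge",347,380,.08),("deck L2",340,230,.08),("deck R2",556,250,.08),("clampknob",534,33,.156)]:print(n,*bp(u,v,z))
E
python3 wp.py
```

```text
fix +x+y [ 0.5214 -0.123   0.198 ] [-0.0176 -0.1034]
fix +x-y [ 0.5277 -0.1451  0.198 ] [-0.0164 -0.1264]
fix -x-y [ 0.5043 -0.1517  0.198 ] [-0.0407 -0.1276]
lever outer -y [ 0.4834 -0.1575  0.198 ] [-0.0624 -0.1284]
lever outer +y [ 0.4802 -0.135   0.198 ] [-0.0604 -0.1058]
blk +x-y [ 0.5793 -0.1379  0.145 ] [ 0.0355 -0.1312]
blk +x+y [ 0.5703 -0.1093  0.145 ] [ 0.0332 -0.1013]
thumb [ 0.5179 -0.0302  0.122 ] [ 0.0001 -0.0123]
deck R edge [ 0.6242 -0.1232  0.08  ] [ 0.0825 -0.1271]
deck L edge [ 0.4744 -0.2025  0.08  ] [-0.0814 -0.1702]
deck L2 [ 0.4452 -0.0827  0.08  ] [-0.0826 -0.0469]
deck R2 [ 0.6113 -0.0584  0.08  ] [ 0.0847 -0.061 ]
clampknob [0.5375 0.073  0.156 ] [0.0427 0.0837]
```

```bash
python3 -c "
from fit import *
from to import tool
x=w(r.x,(-.034,-.115,.347));print(x);tool(x)"
```

```text
[ 0.50800433 -0.13796071  0.347     ]
t 2.8167 yaw of tool y 0.22913993621281947 delta tool [-0.0351  0.0016  0.0969] F [-0.6 -0.   0.2] 0.0
```

In the tool's units: -0.0175 m / 0.2 = -0.0875, 0.016 m / 0.2 = 0.08.

```bash
python3 nudge.py '{"finger_gap":[1, 1, 1, 1, 1, 1, 1, 1, 1, 1], "x":[-0.0875, -0.0875, 0, 0, 0, 0, 0, 0, 0, 0], "y":[0.005, 0.005, 0, 0, 0, 0, 0, 0, 0, 0], "z":[0, 0, 0.08, 0.08, 0.08, 0.08, 0.08, 0.08, 0, 0], "rz":[0, 0, 0, 0, 0, 0, 0, 0, 0, 0]}'
python3 to.py 0.5080 -0.1380 0.347
python3 - <<'E'
from cell import ctrl
import cv2
im=ctrl.grab_frame("wrist")
cv2.imwrite("pics/w2.png",cv2.resize(im[:,:,::-1],None,fx=1.42,fy=1.42,interpolation=cv2.INTER_CUBIC))
E
```

```text
time_s: 3.65
ee_pos: [0.508, -0.1352, 0.3479]
tool_rot: [-0.001, 0.62, 0.784, -0.0]
wrist_force: [0.4, 0.8, 0.6]
grip_width: 1.003
grip_force: 0.0
t 3.65 yaw of tool y 0.23293308170821486 delta tool [-0.0028 -0.0006  0.0009] F [0.4 0.8 0.6] 0.0
```

View pics/w2.png

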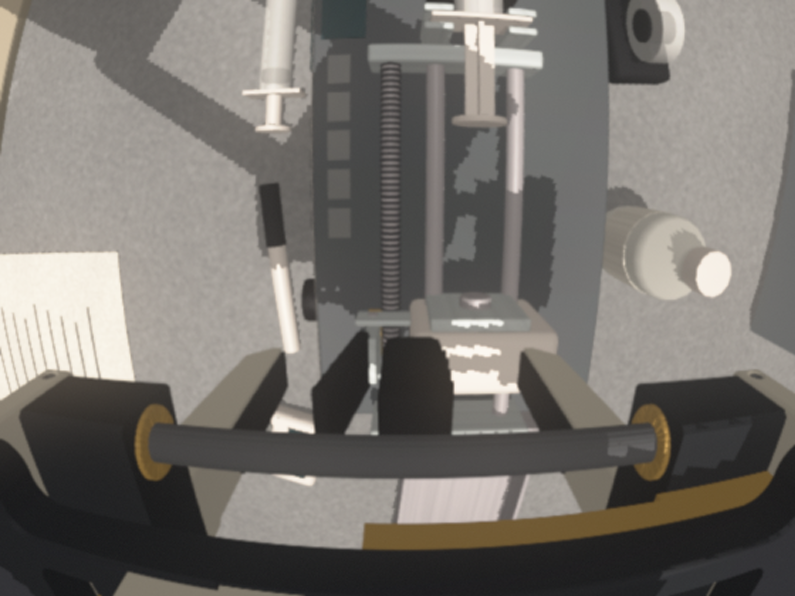

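The fingers straddle the lever (x 315–365) and the fixed grip (x 385–453), clear of both. Closing now.

In the tool's units: -0.002 m / 0.2 = -0.01.

```bash
python3 nudge.py '{"finger_gap":[0, 0, 0, 0, 0, 0, 0, 0, 0, 0, 0, 0], "x":[-0.01, 0, 0, 0, 0, 0, 0, 0, 0, 0, 0, 0], "y":[0, 0, 0, 0, 0, 0, 0, 0, 0, 0, 0, 0], "z":[0, 0, 0, 0, 0, 0, 0, 0, 0, 0, 0, 0], "rz":[0, 0, 0, 0, 0, 0, 0, 0, 0, 0, 0, 0]}' 20; python3 to.py 0.5080 -0.1380 0.347
```

```text
time_s: 4.7
ee_pos: [0.5085, -0.1385, 0.3491]
tool_rot: [-0.0, 0.621, 0.784, -0.001]
wrist_force: [-6.0, -1.3, 5.6]
grip_width: 0.362
grip_force: 20.0
t 4.7 yaw of tool y 0.23163553000456175 delta tool [ 0.0006 -0.0004  0.0021] F [-6.  -1.3  5.6] 19.9978905916214
```

Squeezed: the opening is 34 mm. Next I'll slide most of the estimated 75–83 mm.

In the tool's units: 0.006 m / 0.2 = 0.03, 0.003 m / 0.2 = 0.015.

```bash
python3 nudge.py '{"finger_gap":[0, 0, 0, 0, 0, 0, 0, 0, 0, 0, 0, 0], "x":[0.015, 0.03, 0.03, 0.03, 0.03, 0.03, 0.03, 0.03, 0.03, 0.015, 0, 0], "y":[0, 0, 0, 0, 0, 0, 0, 0, 0, 0, 0, 0], "z":[0, 0, 0, 0, 0, 0, 0, 0, 0, 0, 0, 0], "rz":[0, 0, 0, 0, 0, 0, 0, 0, 0, 0, 0, 0]}' 20; python3 to.py 0.4897 -0.0605 0.347
python3 - <<'E'
from cell import ctrl
import cv2
im=ctrl.grab_frame("wrist")
cv2.imwrite("pics/w3.png",cv2.resize(im[:330,150:480,::-1],None,fx=1.8,fy=1.8,interpolation=cv2.INTER_CUBIC))
E
```

```text
time_s: 5.7
ee_pos: [0.4961, -0.0856, 0.3491]
tool_rot: [-0.0, 0.62, 0.784, -0.001]
wrist_force: [-6.0, 0.4, 5.0]
grip_width: 0.362
grip_force: 20.0
t 5.7 yaw of tool y 0.23205794102382296 delta tool [ 0.0259 -0.0005  0.0021] F [-6.   0.4  5. ] 19.99840646982193
```

View pics/w3.png

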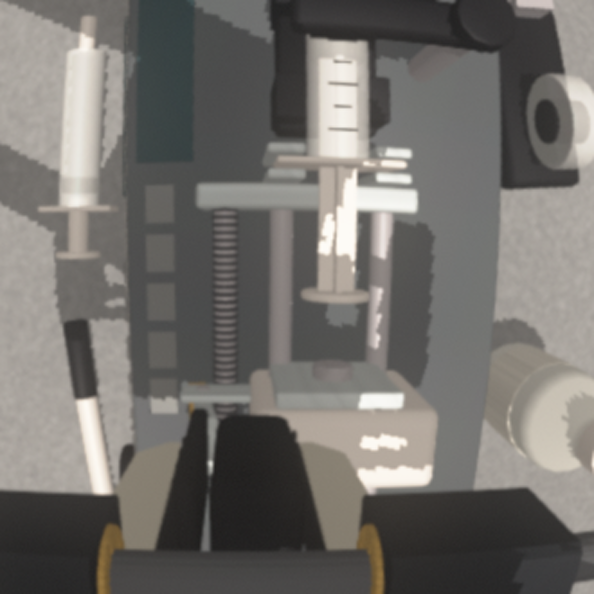

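The pusher slid with the grip. The button tip is at (333,362) and the thumb rest at (335,300), about 22–25 mm apart. I'll go 18 mm, then creep.

In the tool's units: 0.003 m / 0.2 = 0.015.

```bash
cat > f.py <<'E'
from cell import ctrl
import numpy as np
o=ctrl.get_obs();u=np.array([-.228,.974,0]);print("y",round((o["ee_pos"]-[.515,-.0182,0])@u,4),"Fy",round(o["wrist_force"]@u,2))
E
python3 nudge.py '{"finger_gap":[0, 0, 0, 0, 0, 0, 0], "x":[0.015, 0.015, 0.015, 0.015, 0.015, 0.015, 0], "y":[0, 0, 0, 0, 0, 0, 0], "z":[0, 0, 0, 0, 0, 0, 0], "rz":[0, 0, 0, 0, 0, 0, 0]}' 20 >/dev/null; python3 f.py
for i in 1; do python3 nudge.py '{"finger_gap":[0, 0], "x":[0.005, 0.005], "y":[0, 0], "z":[0, 0], "rz":[0, 0]}' >/dev/null; python3 f.py; done
python3 - <<'E'
from cell import ctrl
import cv2
im=ctrl.grab_frame("wrist")
cv2.imwrite("pics/w4.png",cv2.resize(im[130:260,230:450,::-1],None,fx=3.6,fy=3.6,interpolation=cv2.INTER_CUBIC))
E
```

```text
y -0.0435 Fy -0.42
y -0.042 Fy -3.52
```

View pics/w4.png

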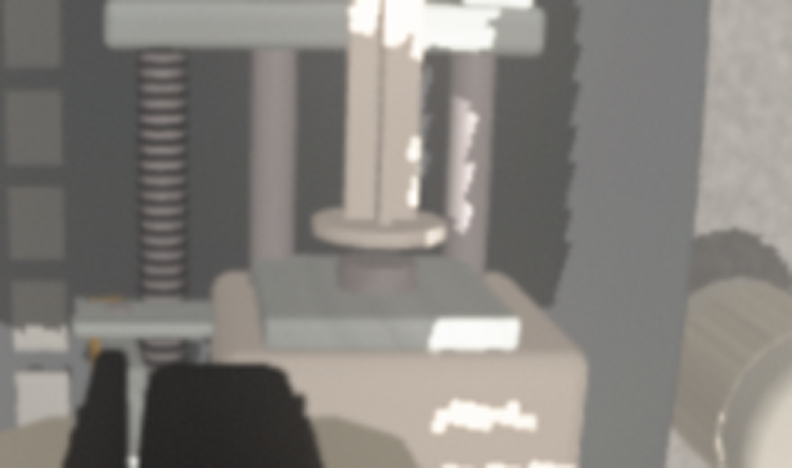

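The button's tip edge (375,252) is almost touching the thumb rest's lower edge (378,248). I'll creep from here, reading the force at each step.

In the tool's units: 0.001 m / 0.2 = 0.005.

```bash
python3 nudge.py '{"finger_gap":[0], "x":[0.005], "y":[0], "z":[0], "rz":[0]}' >/dev/null; python3 f.py
python3 nudge.py '{"finger_gap":[0], "x":[0.005], "y":[0], "z":[0], "rz":[0]}' >/dev/null; python3 f.py
python3 nudge.py '{"finger_gap":[0], "x":[0.005], "y":[0], "z":[0], "rz":[0]}' >/dev/null; python3 f.py
python3 nudge.py '{"finger_gap":[0, 0], "x":[0, 0], "y":[0, 0], "z":[0, 0], "rz":[0, 0]}' >/dev/null; python3 f.py
```

```text
y -0.041 Fy -3.81
y -0.04 Fy -3.29
y -0.039 Fy -3.51
y -0.0389 Fy -0.69
```

In the tool's units: 0.001 m / 0.2 = 0.005.

```bash
python3 nudge.py '{"finger_gap":[0], "x":[0.005], "y":[0], "z":[0], "rz":[0]}' >/dev/null; python3 f.py
python3 nudge.py '{"finger_gap":[0], "x":[0.005], "y":[0], "z":[0], "rz":[0]}' >/dev/null; python3 f.py
python3 nudge.py '{"finger_gap":[0], "x":[0.005], "y":[0], "z":[0], "rz":[0]}' >/dev/null; python3 f.py
```

```text
y -0.038 Fy -3.84
y -0.037 Fy -3.73
y -0.0361 Fy -4.5
```

In the tool's units: 0.001 m / 0.2 = 0.005.

```bash
python3 nudge.py '{"finger_gap":[0], "x":[0.005], "y":[0], "z":[0], "rz":[0]}' >/dev/null; python3 f.py
python3 - <<'E'
from cell import ctrl
import cv2
im=ctrl.grab_frame("wrist")
cv2.imwrite("pics/w5.png",cv2.resize(im[130:260,230:450,::-1],None,fx=3.6,fy=3.6,interpolation=cv2.INTER_CUBIC))
E
python3 f.py
```

```text
y -0.0351 Fy -4.05
y -0.035 Fy -3.21
```

View pics/w5.png

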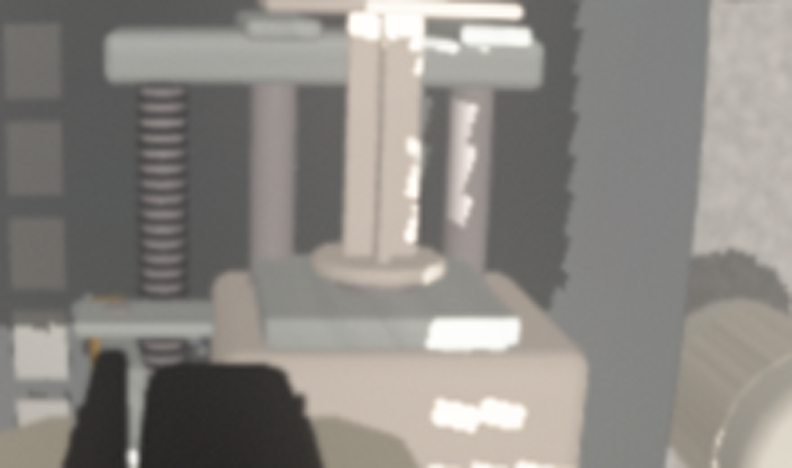

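The thumb rest's lower edge is now at v≈286 and hides most of the button, so contact is likely. I'll continue in half-millimetre steps.

In the tool's units: 0.0005 m / 0.2 = 0.0025.

```bash
python3 nudge.py '{"finger_gap":[0, 0], "x":[0.0025, 0], "y":[0, 0], "z":[0, 0], "rz":[0, 0]}' >/dev/null; python3 f.py
python3 nudge.py '{"finger_gap":[0, 0], "x":[0.0025, 0], "y":[0, 0], "z":[0, 0], "rz":[0, 0]}' >/dev/null; python3 f.py
python3 nudge.py '{"finger_gap":[0], "x":[0.0025], "y":[0], "z":[0], "rz":[0]}' >/dev/null; python3 f.py
python3 nudge.py '{"finger_gap":[0, 0], "x":[0, 0], "y":[0, 0], "z":[0, 0], "rz":[0, 0]}' >/dev/null; python3 f.py
```

```text
y -0.0346 Fy -4.81
y -0.0342 Fy -4.75
y -0.0338 Fy -4.99
y -0.0337 Fy -4.43
```

In the tool's units: 0.0005 m / 0.2 = 0.0025.

```bash
python3 nudge.py '{"finger_gap":[0], "x":[0.0025], "y":[0], "z":[0], "rz":[0]}' >/dev/null; python3 f.py
python3 nudge.py '{"finger_gap":[0], "x":[0], "y":[0], "z":[0], "rz":[0]}' >/dev/null; python3 f.py
python3 nudge.py '{"finger_gap":[0], "x":[0.0025], "y":[0], "z":[0], "rz":[0]}' >/dev/null; python3 f.py
python3 nudge.py '{"finger_gap":[0, 0], "x":[0, 0], "y":[0, 0], "z":[0, 0], "rz":[0, 0]}' >/dev/null; python3 f.py
```

```text
y -0.0333 Fy -5.01
y -0.0333 Fy -4.68
y -0.0329 Fy -7.82
y -0.0329 Fy -6.58
```

The force jump to −7.8 N means the button is fully in, well below the plunger's limit. I'll ease off 0.5 mm and let go.

In the tool's units: -0.0005 m / 0.2 = -0.0025.

```bash
python3 nudge.py '{"finger_gap":[0, 0], "x":[-0.0025, 0], "y":[0, 0], "z":[0, 0], "rz":[0, 0]}' >/dev/null; python3 f.py
python3 nudge.py '{"finger_gap":[0.9, 0.9, 0.9, 0.9, 0.9, 0.9, 0.9, 0.9], "x":[0, 0, 0, 0, 0, 0, 0, 0], "y":[0, 0, 0, 0, 0, 0, 0, 0], "z":[0, 0, 0, 0, 0, 0, 0, 0], "rz":[0, 0, 0, 0, 0, 0, 0, 0]}'; python3 f.py
python3 - <<'E'
from cell import ctrl
import cv2
im=ctrl.grab_frame("wrist")
cv2.imwrite("pics/w6.png",cv2.resize(im[110:330,150:450,::-1],None,fx=2.6,fy=2.6,interpolation=cv2.INTER_CUBIC))
E
```

```text
y -0.0331 Fy -2.96
time_s: 9.18
ee_pos: [0.49, -0.0573, 0.3489]
tool_rot: [0.0, 0.62, 0.784, 0.0]
wrist_force: [-0.3, 0.4, 0.2]
grip_width: 0.873
grip_force: 0.0
y -0.0324 Fy 0.43
```

View pics/w6.png

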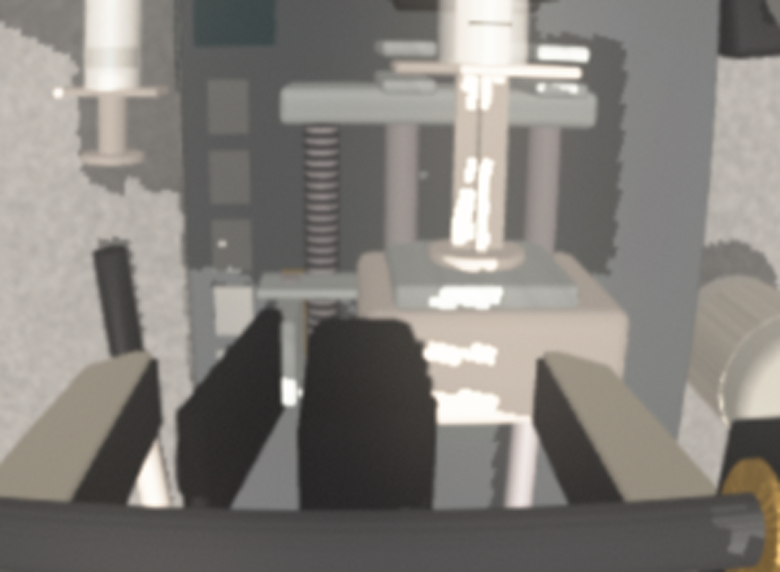

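The lever is flared out again (x 180–280), the fingers are clear of it, and the thumb rest (478,262) covers the button against the plate. I'll lift clear and hand in.

In the tool's units: -0.015 m / 0.2 = -0.075, -0.01 m / 0.2 = -0.05.

```bash
python3 nudge.py '{"finger_gap":[0.9, 0.9, 0.9, 0.9, 0.9, 0.9, 0.9, 0.9], "x":[0, 0, 0, 0, 0, 0, 0, 0], "y":[0, 0, 0, 0, 0, 0, 0, 0], "z":[-0.05, -0.075, -0.075, -0.075, -0.075, 0, 0, 0], "rz":[0, 0, 0, 0, 0, 0, 0, 0]}' && python3 -c "
from cell import ctrl
print(ctrl.close_job())"
```

```text
time_s: 9.9
ee_pos: [0.4898, -0.0573, 0.4182]
tool_rot: [-0.0, 0.62, 0.784, -0.0]
wrist_force: [0.1, 0.3, -0.1]
grip_width: 0.9
grip_force: 0.0
the job is handed in; nothing more can be done
None
```

I handed the job in at 9.9 s: the force readings show the sensing button pressed in at under 8 N (the plunger needs about 14 N to move), the last picture shows the lever sprung back out, and the arm is lifted clear; the hand-in returned no verdict.

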